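# Seat the cap mat in the ratchet press: trip, four clicks, hold

### The arm

A 6-joint arm with a two-finger parallel gripper is mounted at the origin on the work surface. World frame = base frame: x ahead of the robot, y to its left, z up, the work surface at z = 0. Lengths are in m, angles in rad, forces in N, time in s.
With the tool pointing down it reaches from about 0.275 to 0.85 m from the base axis. Payload 5.2 kg.
Tool frame: the origin (TCP) lies between the finger pads; the fingertips stand 14 mm ahead of it and the grasp point (between the pads) lies 5 mm behind it (ctrl.finger_overhang is the distance from the TCP to the fingertips, in m); z points along the fingers, y is the direction in which the jaws open and shut (so a half turn about z gives the same grasp; the last joint's range is limited). The gripper opens to 85 mm and grips with 20 to 120 N. Pads are 22 mm wide; open, the fingers measure 114 mm over their backs; the gripper's body (76 mm by 85 mm) begins 54 mm behind the grasp point. The pads swing forward as they close: fully open they stand 13 mm farther back than shut.
Start: joints at [-1.4, 0.259, 1.535, -0, 1.348, -0.203], TCP at [0.201, -0.512, 0.216] pointing down, gripper open.
Joint ranges: [-3.14, 3.14], [-0.91, 2.08], [0.19, 2.58], [-1.22, 4.36], [0.22, 2.71], [-3.12, 3.12]. Speed limits (rad/s): [2.57, 2.57, 3.14, 3.14, 3.14, 3.14].

### API

Orientations are given as a unit quaternion [w, x, y, z].
In Python, from rig import ctrl gives the robot as it stands.
- The arm moves only by the shell command python3 -m handwheel 'ROWS'. ROWS is JSON, a list of rows, each a list of 5 numbers: the opening, from -1 (shut) to 1 (fully open), then the shift along the tool's x, y, z in mm, then the turn about the tool's z in rad. A call has 1 to 10 rows; each row shifts and turns the pose as measured when the row begins, along the tool's axes as they then stand; what a row does not reach is not made up. A row lasts 1/12 s, in which the tool goes at most 41.7 mm and 7.16 degrees, less where a joint would pass 70% of its speed; a pose out of reach is approached as far as the arm can. A call is refused whole if a number of a shift passes 41.7 or a number of a turn 0.125, either way. A call with a gripper value outside its range is refused whole. The fingers move at their own pace and stop on an object; the grip force is fixed at half the most. Time passes only in rows, so rows that do not move let the fingers close. It gives the time, the measured TCP pose, the force and the opening at its end, in the units of the state.
- ctrl.read_state(): the state, without advancing time (a new reading comes with each control period).
- ctrl.camera(name): name is "scene" or "side" or "wrist"; returns the picture (400x640x3 uint8, blue, green, red); there is no depth.
- ctrl.get_calibration(name): a dict with "K" (3x3 intrinsics, pixels), "R" (3x3) and "t" (3): a world point X has camera coordinates R X + t; the wrist camera has in their place "mount" (4x4, takes a point from camera to tool coordinates, whose origin is the TCP and whose axes are the flange's). Camera axes: x right, y down, z forward; pixel columns grow to the right and rows downward; lengths in m; the calibration is good to about 2 mm. A picture is of the moment at which its call begins: read the wrist's pose just before it. get_calibration takes no time and is no camera call.
- ctrl.job_done(): hands the job in, once; it reports no verdict.
The state is a dict: "time_s": time; "joint_positions": joint angles; "joint_vel": joint speeds; "joint_torque": joint torques, N m; "position": TCP position; "orientation": TCP orientation; "contact_force": force on the tool from outside, world axes, zero at the start; "wrist_torque": the same for the moment, N m; "finger_gap": finger opening in m.
Only numpy, scipy, OpenCV 4.12 (cv2) and the standard library are available. Lean on these libraries where they do the work, as an engineer would, in place of code of your own. Each camera call takes 0.05 s, during which the arm holds its last target. There are 200 camera calls.

### The job

The plate press was left part-way down by the last user: press its trip pad fully down and keep it down until the lever has swung all the way up home. Then let the trip go and push the lever's handgrip down by exactly four ratchet clicks from home, never five (that over-presses the plate), so that the cap mat is seated. Finish while holding: the program ends with the fingers still pressing on the handgrip, keeping the lever still just past the fourth click, with the rest of the bench left undisturbed.

Things in the scene. Friction and masses are not known exactly. Their poses are not given: they have to be found in the camera images.
- press: White C-frame bench press for seating cap mats on well plates, fixed; base 220 x 200 x 25 mm, head 80 mm wide, its top 176 mm up. Origin: on the bench, 10 mm in front of the base's middle; x points from its open front to the rear column, z up. Lever and handgrip are on its -y side; a toothed ratchet wheel (46 mm radius) with pawl and trip on its +y side. Plate and mat lie under the platen.
- shaft (a point): Point on the axis of the lever's shaft, which runs along the press's y through x = 5 mm, z = 150 mm of the press frame. The point itself is at y = -104 mm, abreast of the handgrip's middle.
- handgrip: Grey round bar at the lever's end, 26 mm thick, 80 mm long, parallel to the press's y and level. Origin: middle of the bar, on its axis, 160 mm from the shaft axis, at y = -104 mm of the press frame. A sleeve that turns stiffly on its axis. Free from above; the lever's flat steel arm joins it at the inner end.
- press_lever (a joint): Lever angle, rad. 0 = home, leaning to the front 40 degrees above level; grows as the grip goes down, level at 0.698, stop at 1.18. Clicks, within 0.02, at 0.16, 0.31, 0.47, 0.63 (fourth), 0.79. Push at the grip 5 N, near the fourth click 9 N; it drops by 3 N or more over the last 0.03 rad of a click, where the lever jumps ahead. Springs back as far as the last clicked tooth. At first it stands on the second click.
- trip (a joint): Angle of pawl and trip, rad. About 0 (-0.05 to 0) = pawl in a tooth gap, grows as the trip pad is pressed, 0.30 = fully down on its stop (14 mm at the pad; 7 N to start, 10 N at the stop). Past 0.13 the pawl is clear and the lever swings home within about 1 s. Springs back. An advancing tooth lifts the pawl to about 0.09 and lets it drop to below 0 in the click.
- trip_pad (a point): Middle of the upper face of the trip pad, a steel thumb plate at the rear end of the pawl, 26 mm (press x) by 30 mm (press y), facing up; unpressed at x = 84, y = 66, z = 207 mm in the press frame. It swings down about a pivot parallel to y, 47 mm nearer the press's front and 11 mm lower.
- cap_mat (a joint): How far the cap mat is pushed down on the plate in the press, m: 0 = 3 mm proud, 0.003 = fully seated. The sprung platen, geared to the lever, presses it home between the third and the fourth click.
- deep_plate: White deep-well plate, 86 x 128 x 42 mm, loose on the bench; not part of the job. Origin: middle of its underside.
- tip_box: Closed grey pipette-tip box, 85 x 122 x 67 mm, loose on the bench; not part of the job. Origin: middle of its underside.
- reagent_bottle: Amber glass bottle with a black cap, 56 mm across, 105 mm high, standing loose beside the press on its ratchet (+y) side; not part of the job. Origin: middle of its underside.
- vial_rack: Low black rack of small vials, 60 x 110 x 44 mm, loose beside the press under the side the lever swings on (-y); not part of the job. Origin: middle of its underside.
- screwdriver: Screwdriver lying loose on the bench near the robot; not part of the job. Origin: on its long axis.
- trough: Open white reagent trough, 58 x 128 x 32 mm, loose on the bench; not part of the job. Origin: middle of its underside.
- spare_mat: Spare grey cap mat, 82 x 124 x 5 mm, lying loose on the bench; not part of the job. Origin: middle of its underside.

How it is judged:
On the way, in this order (a step that is already met when the one before it is completed fails the run):
1. the trip pad is pressed fully down and the lever is home (value of joint trip above 0.26 rad and value of joint press_lever below 0.04 rad), for 0.1 s.
2. the trip is let go and the pawl lies on the wheel with the lever still near home (value of joint trip below 0.12 rad and value of joint press_lever below 0.16 rad), for 0.1 s.
3. the fingers have pushed the handgrip to the fourth click (value of joint press_lever above 0.62 rad and contact force between the fingers and handgrip above 2 N), for 0.1 s.
At the end, for the whole second after the job is handed in: For the last second the fingers push the handgrip with over 2 N, the lever is still (under 0.1 rad/s) at 0.62 to 0.76 rad, past the fourth click (pawl dropped: trip under 0.04 if the lever is below 0.66) and short of the fifth, the trip is not pressed (under 0.13) and the mat is down 2.5 mm or more (all of step 3 and (value of joint press_lever above 0.66 rad or value of joint trip below 0.04 rad) and value of joint press_lever below 0.76 rad and velocity of joint press_lever between -0.1 and 0.1 rad/s and value of joint trip below 0.13 rad and value of joint cap_mat above 0.0025 m); the arm keeps its last pose, push and grip.
It fails at once if the lever goes to the fifth click (value of joint press_lever above 0.785 rad).
It fails at once if a thing that stands by on the bench is shifted by more than 30 mm or tipped (distance of any of deep_plate, tip_box, reagent_bottle, vial_rack, screwdriver, trough, spare_mat from where it was at the start of the episode above 0.03 m or angle between any of deep_plate, tip_box, reagent_bottle, vial_rack, trough, spare_mat's own z axis and vertical above 0.5 rad).
It also fails if it takes over 56 s, if anything falls off the work surface, if the arm or the gripper's body presses on something with over 40 N, if the wrist force passes 120 N, or if a joint passes its speed limit or range.

## Working session

There is one attempt and no reset: what is moved stays moved. The work goes in short steps, Python scripts to look and compute and a shell command to move; the robot and the scene stay as the last step left them, time stands still between calls to the robot, and variables do not carry over. Pictures are saved under pics/ and viewed, about 8 in all and at most 12, crops included, and the job is handed in when it is done.

```bash
mkdir -p pics; ls; python3 - <<'E'
from rig import ctrl
import cv2,json,numpy as np
s=ctrl.read_state();print(s)
for n in("scene","side"):
    im=ctrl.camera(n);cv2.imwrite(f"pics/{n}0.png",im)
    c=ctrl.get_calibration(n);print(n,{k:np.round(v,4).tolist() for k,v in c.items()})
print(ctrl.get_calibration("wrist"))
E
```

```text
pics
{'time_s': 0.0, 'joint_positions': array([-1.39979265e+00,  2.59354905e-01,  1.53609373e+00,  9.61376257e-06,
        1.34802097e+00, -2.02812038e-01]), 'joint_vel': array([-0.00171842,  0.00165004, -0.00025676,  0.00043993, -0.00172552,
       -0.00104155]), 'joint_torque': array([ 2.71315439e-04, -4.46030581e+01, -2.90571356e+01, -2.45651045e-04,
        1.16835741e-02,  1.31953200e-05]), 'position': array([ 0.20076412, -0.51143946,  0.21506406]), 'orientation': array([-9.38282837e-04,  9.82583284e-01,  1.85820371e-01,  1.96115656e-05]), 'contact_force': array([-0.63361235,  0.44314942,  1.13296249]), 'wrist_torque': array([-0.04403928, -0.02375436,  0.03796145]), 'finger_gap': 0.08545570937512877}
scene {'K': [[409.9624, 0.0, 315.4595], [0.0, 409.9624, 200.5219], [0.0, 0.0, 1.0]], 'R': [[0.2928, 0.9561, -0.0148], [0.4877, -0.1626, -0.8577], [-0.8225, 0.2439, -0.5139]], 't': [-0.1319, -0.0991, 1.6438]}
side {'K': [[479.2655, 0.0, 319.4912], [0.0, 479.2655, 200.8285], [0.0, 0.0, 1.0]], 'R': [[-0.9611, -0.2757, 0.0193], [-0.2032, 0.6575, -0.7255], [0.1873, -0.7012, -0.6879]], 't': [0.4927, 0.2236, 1.7529]}
{'K': array([[317.9422672 ,   0.        , 314.32902677],
       [  0.        , 317.9422672 , 198.64609091],
       [  0.        ,   0.        ,   1.        ]]), 'mount': array([[-6.78630386e-05, -9.64997001e-01, -2.62260909e-01,
         6.63246357e-02],
       [ 9.99999605e-01, -2.98027534e-04,  8.37839943e-04,
         4.67968668e-04],
       [-8.86674004e-04, -2.62260748e-01,  9.64996639e-01,
        -1.57350658e-01],
       [ 0.00000000e+00,  0.00000000e+00,  0.00000000e+00,
         1.00000000e+00]])}
```

View pics/scene0.png

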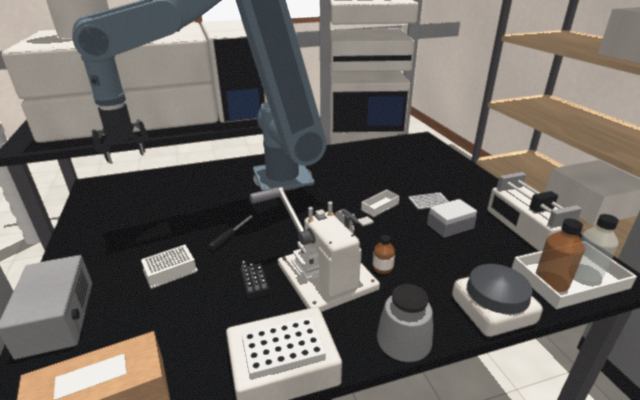

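View pics/side0.png

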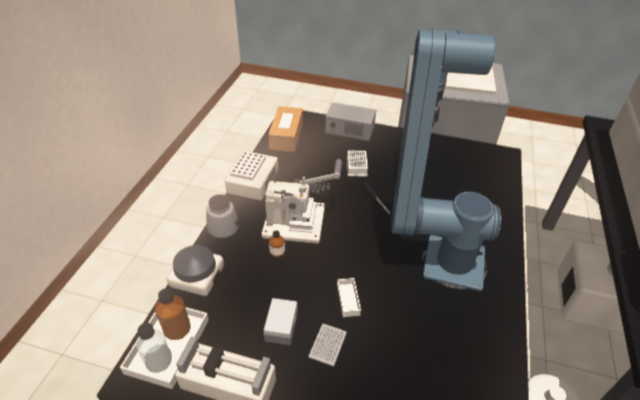

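Scene: the press is at about (325,255), its handgrip at (267,196) and the bottle at (384,255). Side: the press is at (293,212) with the grip at (338,168). Next I'll make enlarged crops.

```bash
python3 - <<'E'
import cv2,numpy as np
a=cv2.imread("pics/scene0.png")[180:310,240:390];b=cv2.imread("pics/side0.png")[145:255,245:355]
a=cv2.resize(a,None,fx=4,fy=4,interpolation=3)[:, :];b=cv2.resize(b,None,fx=4,fy=4,interpolation=3)
cv2.imwrite("pics/c1.png",a);cv2.imwrite("pics/c2.png",b)
E
```

```text
(no output)
```

View pics/c1.png

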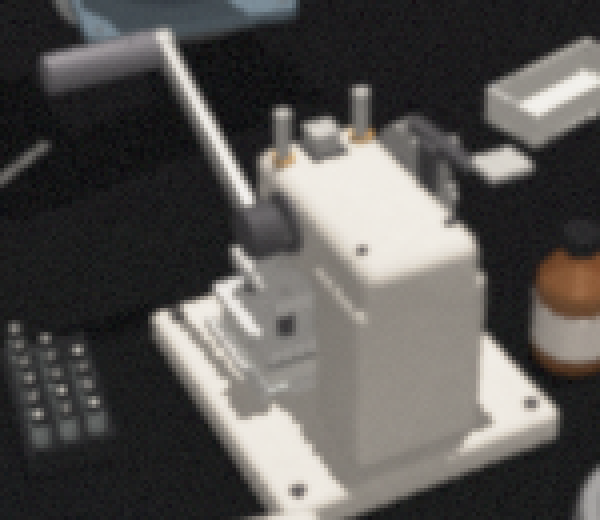

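View pics/c2.png

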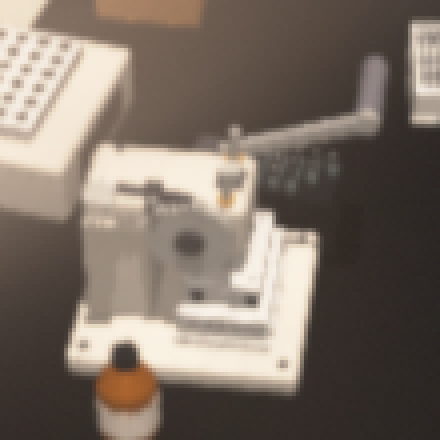

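Scene crop: the grip runs (45,72)–(160,48), the trip pad is centred at (503,163), and the base top corners are at (155,318) and (557,405). Side crop: the grip runs (373,60)–(370,125), with base corners at (318,237) and (72,355).

```bash
cat > h.py <<'E'
import numpy as np
from rig import ctrl
def ray(n,uv):
    c=ctrl.get_calibration(n);R=np.array(c["R"]);t=np.array(c["t"])
    return -R.T@t, R.T@np.linalg.solve(c["K"],[uv[0],uv[1],1])
def onz(n,uv,z):
    o,d=ray(n,uv);return o+d*(z-o[2])/d[2]
def wray(uv,pos,q):
    from scipy.spatial.transform import Rotation as Ro
    c=ctrl.get_calibration("wrist");M=c["mount"];R=Ro.from_quat(np.r_[q[1:],q[0]]).as_matrix()
    return pos+R@M[:3,3], R@M[:3,:3]@np.linalg.solve(c["K"],[uv[0],uv[1],1])
def tri(rs):
    A=0;b=0
    for o,d in rs:
        d=d/np.linalg.norm(d);P=np.eye(3)-np.outer(d,d);A=A+P;b=b+P@o
    return np.linalg.solve(A,b)
E
python3 - <<'E'
from h import *
np.set_printoptions(precision=4,suppress=True)
s=lambda x,y:("scene",(240+x/4,180+y/4)); d=lambda x,y:("side",(245+x/4,145+y/4))
for n,p in dict(gout=s(45,72),gin=s(160,48),sgout=d(373,60),sgin=d(370,120)).items(): print(n,onz(*p,.21))
print("tri",tri([ray(*s(45,75)),ray(*d(373,60))]),tri([ray(*s(160,48)),ray(*d(370,122))]))
print("pad",onz(*s(503,163),.207))
for n,p in dict(fl=s(155,318),rr=s(557,405),rl=s(275,505),sfl=d(318,237),srr=d(72,355),sfr=d(300,375)).items(): print(n,onz(*p,.025))
E
```

```text
gout [ 0.4962 -0.188   0.21  ]
gin [ 0.4891 -0.1088  0.21  ]
sgout [ 0.4973 -0.1927  0.21  ]
sgin [ 0.4779 -0.1059  0.21  ]
tri [ 0.4977 -0.1897  0.2103] [ 0.4788 -0.1076  0.205 ]
pad [0.6864 0.0576 0.207 ]
fl [ 0.5419 -0.1356  0.025 ]
rr [0.7107 0.0947 0.025 ]
rl [ 0.7394 -0.1052  0.025 ]
sfl [ 0.5289 -0.1281  0.025 ]
srr [0.7071 0.0943 0.025 ]
sfr [0.4951 0.0558 0.025 ]
```

The two views agree. The press origin is about (0.612, -0.021) with yaw about 10°. Predicted against measured, the grip is (.489,-.148) / (.488,-.149) and the pad is (.683,.059) / (.686,.058). Now I'll move up and over to the pad with the fingers shut.

```bash
python3 -m handwheel '[[-1,0,0,-40,0],[-1,0,0,-40,0],[-1,0,0,-30,0.1],[-1,33,-22,0,0.1],[-1,35,-18,0,0],[-1,35,-18,0,0],[-1,35,-18,0,0],[-1,35,-18,0,0],[-1,35,-18,0,0],[-1,35,-18,0,0]]'; python3 -m handwheel '[[-1,35,-18,0,0],[-1,35,-18,0,0],[-1,35,-18,0,0],[-1,35,-18,0,0],[-1,35,-18,0,0],[-1,35,-18,0,0],[-1,0,0,0,0]]'
```

```text
time_s: 0.93
position: [0.4173, -0.3381, 0.3256]
orientation: [-0.006, 0.997, 0.073, -0.002]
contact_force: [-0.6, 0.2, -0.3]
finger_gap: 0.0002
time_s: 1.52
position: [0.6209, -0.1848, 0.322]
orientation: [-0.009, 0.997, 0.077, -0.003]
contact_force: [-1.6, -0.5, -1.3]
finger_gap: -0.0002
```

```bash
python3 -m handwheel '[[-1,13,-30,0,0],[-1,13,-30,0,0],[-1,13,-30,0,0],[-1,13,-30,0,0],[-1,13,-30,0,0],[-1,13,-30,0,0],[-1,13,-30,0,0],[-1,9,-21,0,0],[-1,0,0,0,0],[-1,0,0,0,0]]'; python3 - <<'E'
from h import *
import cv2
s=ctrl.read_state();im=ctrl.camera("wrist");np.savez("w1.npz",p=s["position"],q=s["orientation"]);print(s["position"],s["orientation"],s["contact_force"])
cv2.imwrite("pics/w1.png",im)
E
```

```text
time_s: 2.35
position: [0.6857, 0.0714, 0.3146]
orientation: [-0.011, 0.997, 0.078, -0.012]
contact_force: [0.1, -0.7, -0.7]
finger_gap: 0.0003
[0.68572923 0.07139246 0.31457935] [-0.01143159  0.99679575  0.07831339 -0.01160024] [ 0.14440595 -0.68440401 -0.66443686]
```

View pics/w1.png

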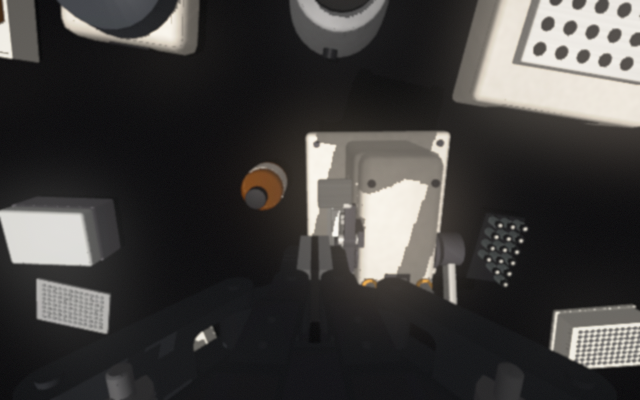

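The wrist view shows the pad centred at (336,192) and the base's rear edge running (306,132)–(449,132). The tool is square to the press and the bottle is well clear.

```bash
python3 - <<'E'
from h import *
w=np.load("w1.npz")
from scipy.spatial.transform import Rotation as Ro
R=Ro.from_quat(np.r_[w['q'][1:],w['q'][0]]).as_matrix()
for uv,z in [((336,192),.207),((319,178),.207),((353,207),.207),((306,132),.025),((449,132),.025)]:
    o,d=wray(uv,w['p'],w['q']);P=o+d*(z-o[2])/d[2];print(P, "tool mm",(R.T@(P-w['p'])*1e3).round(1))
print(R.round(3))
E
```

```text
[0.68655856 0.05469458 0.207     ] tool mm [  0.5  19.3 107.2]
[0.6963293  0.07104066 0.207     ] tool mm [ 12.7   4.6 107.3]
[0.67566434 0.03779339 0.207     ] tool mm [-12.9  34.3 107.1]
[0.71663359 0.09424307 0.025     ] tool mm [ 40.3 -10.6 289.1]
[ 0.74739144 -0.09832716  0.025     ] tool mm [ 40.5 184.3 284.3]
[[ 0.987  0.156 -0.025]
 [ 0.156 -0.987  0.021]
 [-0.021 -0.025 -0.999]]
```

```bash
python3 -m handwheel '[[-1,2,19,0,0],[-1,0,0,25,0],[-1,0,0,25,0],[-1,0,0,20,0],[-1,0,0,0,0],[-1,0,0,0,0]]'; python3 - <<'E'
from h import *
import cv2
s=ctrl.read_state();im=ctrl.camera("wrist");print(s["position"],s["orientation"],s["contact_force"])
from scipy.spatial.transform import Rotation as Ro
q=s["orientation"];R=Ro.from_quat(np.r_[q[1:],q[0]]).as_matrix();print((R.T@(np.array([.6866,.0547,.207])-s["position"])*1e3).round(1))
cv2.imwrite("pics/w2.png",cv2.resize(im[100:340,200:460],None,fx=2,fy=2))
E
```

```text
time_s: 2.9
position: [0.688, 0.0447, 0.2427]
orientation: [-0.01, 0.997, 0.074, -0.011]
contact_force: [-0.2, -0.3, 0.7]
finger_gap: -0.0002
[0.68795363 0.04473654 0.24271364] [-0.01038691  0.99710862  0.07444053 -0.01118589] [-0.16743205 -0.26005689  0.661828  ]
[ 0.9 -9.3 35.9]
```

View pics/w2.png

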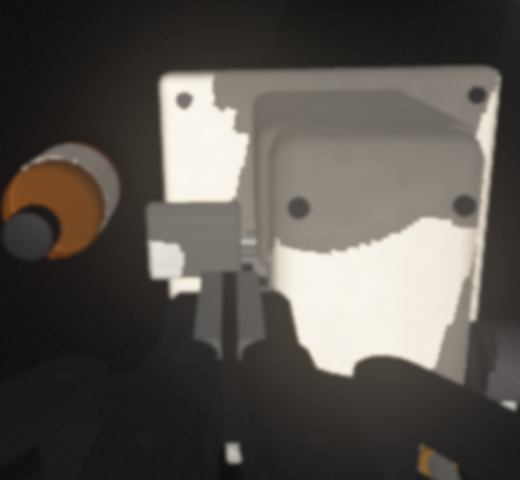

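```bash
python3 -m handwheel '[[-1,3,-10,0,0],[-1,0,0,10,0],[-1,0,0,8,0],[-1,0,0,4,0]]'; python3 -m handwheel '[[-1,0,0,5,0],[-1,0,0,5,0]]';python3 -m handwheel '[[-1,0,0,5,0],[-1,0,0,4,0]]'
```

```text
time_s: 3.28
position: [0.6917, 0.0548, 0.2252]
orientation: [-0.01, 0.997, 0.073, -0.007]
contact_force: [-0.3, -0.9, -1.1]
finger_gap: -0.0003
time_s: 3.45
position: [0.6917, 0.0555, 0.2149]
orientation: [-0.009, 0.997, 0.074, -0.006]
contact_force: [-0.3, -0.4, 0.1]
finger_gap: 0.0001
time_s: 3.62
position: [0.6914, 0.056, 0.2046]
orientation: [-0.009, 0.997, 0.074, -0.006]
contact_force: [0.3, 0.5, -0.4]
finger_gap: 0.0
```

```bash
python3 - <<'E'
from h import *
import cv2
s=ctrl.read_state();im=ctrl.camera("wrist");print(ctrl.finger_overhang,s["position"],s["contact_force"])
im2=ctrl.camera("side")[170:245,250:340];im3=ctrl.camera("scene")[170:270,300:400]
cv2.imwrite("pics/w3.png",np.hstack([cv2.resize(im[100:340,200:440],(400,400)),cv2.resize(im3,(400,400),interpolation=3)]))
E
```

```text
0.014 [0.69141249 0.05596274 0.20461929] [ 0.3147914   0.4580946  -0.43666044]
```

View pics/w3.png

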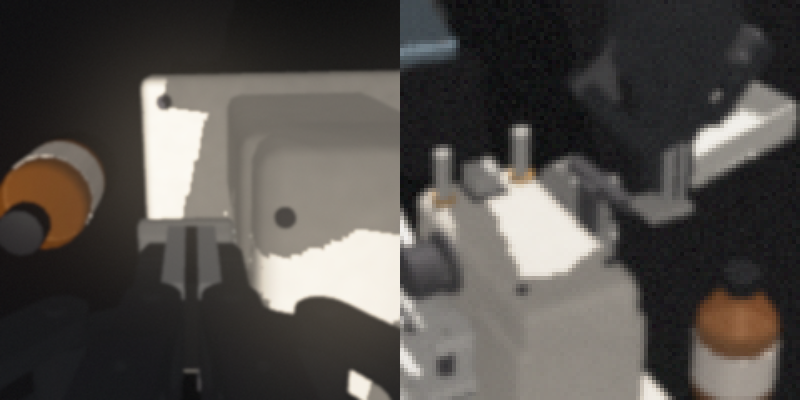

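The wrist half shows the fingertips centred over the pad. The scene half shows them just at or above the pad's upper face, and no force has built up yet. I'll carry on downward in small steps.

```bash
python3 -m handwheel '[[-1,0,0,3,0],[-1,0,0,0,0]]'; python3 -m handwheel '[[-1,0,0,4,0],[-1,0,0,0,0]]'; python3 - <<'E'
from h import *
print(ctrl.read_state()["joint_torque"].round(2),ctrl.read_state()["wrist_torque"])
E
```

```text
time_s: 3.93
position: [0.6916, 0.0558, 0.202]
orientation: [-0.009, 0.997, 0.074, -0.006]
contact_force: [0.0, 0.3, -0.3]
finger_gap: -0.0004
time_s: 4.1
position: [0.6918, 0.0557, 0.1982]
orientation: [-0.009, 0.997, 0.074, -0.006]
contact_force: [-1.4, 0.1, -0.5]
finger_gap: -0.0001
[  0.08 -62.9  -31.06   0.11  -0.07  -0.  ] [ 0.0270074  -0.01655014  0.01619375]
```

```bash
python3 - <<'E'
from h import *
import cv2
s=ctrl.read_state();p=s["position"]
from scipy.spatial.transform import Rotation as Ro
q=s["orientation"];R=Ro.from_quat(np.r_[q[1:],q[0]]).as_matrix();tip=p+R[:,2]*.014;print(tip)
out=[]
for n,(x0,y0) in dict(scene=(325,180),side=(235,165)).items():
    c=ctrl.get_calibration(n);im=cv2.resize(ctrl.camera(n)[y0:y0+70,x0:x0+70],None,fx=5.5,fy=5.5,interpolation=cv2.INTER_CUBIC)
    for X in (tip,np.array([.6866,.0547,.207])):
        u=c["K"]@(c["R"]@X+c["t"]);u=u[:2]/u[2];print(n,u)
        cv2.circle(im,tuple(int(v) for v in (u-[x0,y0])*5.5+2.5),3,(0,0,255) if X is tip else (0,255,0),1)
    out.append(im)
cv2.imwrite("pics/w4.png",np.hstack(out))
E
```

```text
[0.69164238 0.0559884  0.18417378]
scene [365.54864367 229.85047068]
scene [364.68347838 221.0100699 ]
side [268.134961   196.99498711]
side [269.24921339 192.34273914]
```

View pics/w4.png

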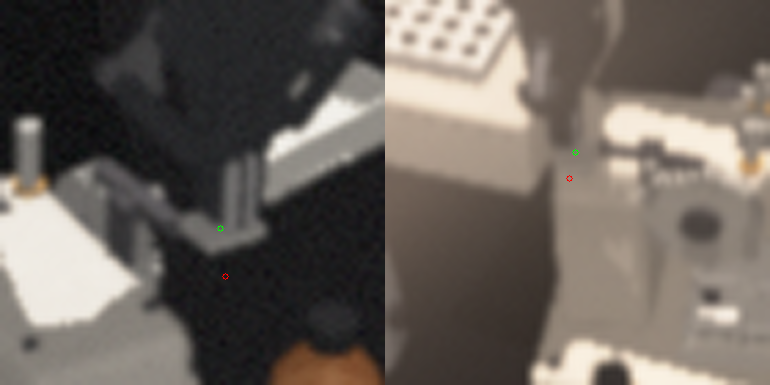

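The projected tip (red) lies about 8 px below where the fingers appear to end, yet there is no force. I'll compare with the pad in the first image before going on.

```bash
python3 - <<'E'
from h import *
import cv2
w=ctrl.camera("wrist");cv2.imwrite("pics/w5full.png",w)
a=cv2.imread("pics/scene0.png")[190:250,335:395];b=ctrl.camera("scene")[190:250,335:395]
R=lambda i:cv2.resize(i,(290,290),interpolation=cv2.INTER_CUBIC)
L=cv2.resize(w[190:310,250:370],(480,580),interpolation=cv2.INTER_CUBIC)
L=cv2.convertScaleAbs(L,alpha=1.5,beta=20)
cv2.imwrite("pics/w5.png",np.hstack([L,np.vstack([R(a),R(b)])]))
E
```

```text
(no output)
```

View pics/w5.png

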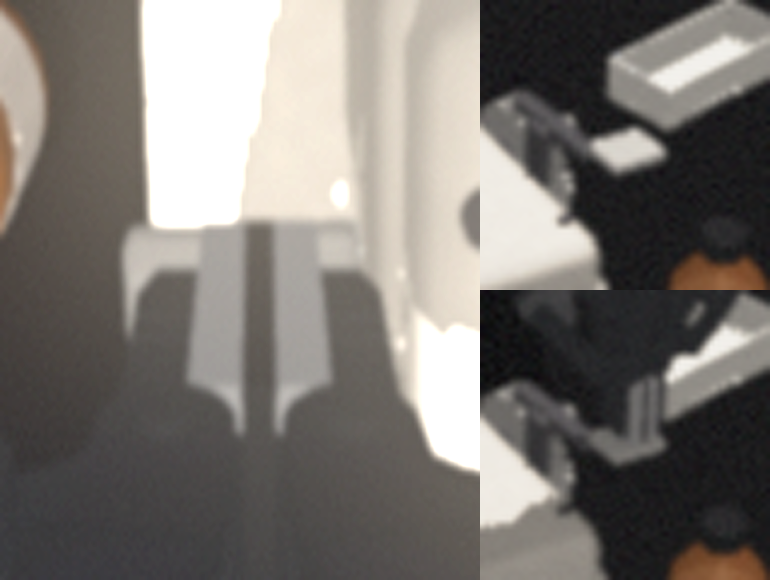

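```bash
python3 - <<'E'
from h import *
import cv2
a=cv2.imread("pics/scene0.png").astype(int);b=ctrl.camera("scene").astype(int)
d=np.abs(a-b).sum(2)
print("changed near grip",(d[180:215,245:285]>60).sum(), "of",(a[180:215,245:285].sum(2)>200).sum())
a2=cv2.imread("pics/side0.png").astype(int);b2=ctrl.camera("side").astype(int);d2=np.abs(a2-b2).sum(2)
print("side",(d2[150:190,305:345]>60).sum())
# dark/bright profile along columns across pad's lower edge
for x in (357,360,363,366,369,372): print(x,a[212:236,x].sum(1)//3, b[212:236,x].sum(1)//3)
s=ctrl.read_state();print(s["contact_force"],s["position"])
E
```

```text
changed near grip 98 of 583
side 206
357 [ 28  26  27  29  31  36  65 104 114  95  68  38  29  31  26  20  28  29
  25  25  24  27  25  30] [30 29 28 24 27 31 55 84 83 78 60 40 27 24 26 25 26 24 23 27 23 27 29 24]
360 [ 25  29  28  30  25  49 122 194 208 198 164 114  66  36  33  27  25  30
  27  30  29  21  28  26] [ 32  32  36  32  34  33  62 101 107 110 102  85  59  36  23  24  28  29
  29  23  23  26  27  23]
363 [ 46  28  28  27  45 114 186 208 210 212 212 202 168 117  61  34  30  29
  23  24  28  24  27  27] [ 39  38  37  36  38  40  45  58  82 102 110 112 115 101  59  31  22  27
  26  27  27  27  29  25]
366 [115  62  34  38 112 191 210 211 212 211 208 183 134  72  30  25  26  27
  29  25  26  24  23  28] [ 97  96  98  96  99  98  99 102 105 106 108 114 105  64  31  26  26  28
  25  22  25  26  25  29]
369 [137 124  91  49  47  95 162 205 212 209 183 135  77  35  23  23  31  26
  27  23  22  25  27  29] [ 79  82  79  82  81  80  81  81  89  99 113 111  69  32  24  23  29  25
  25  25  25  26  24  28]
372 [137 139 136 122  84  44  39  80 133 156 125  72  37  19  24  28  26  25
  29  26  28  29  29  29] [ 77  77  78  79  71  54  45  51  77 103  99  68  37  27  24  24  30  29
  23  29  19  30  31  25]
[0.42498981 0.38604257 0.09822136] [0.69228631 0.05571398 0.19927653]
```

The pad and lever haven't moved, so the tips are still at or just above the pad. Both views put the real tips higher than the reported TCP + 14 mm. I'll keep descending in small steps and watch the force.

```bash
python3 -m handwheel '[[-1,0,0,4,0],[-1,0,0,0,0]]'; python3 -m handwheel '[[-1,0,0,4,0],[-1,0,0,0,0]]';  python3 -m handwheel '[[-1,0,0,3,0],[-1,0,0,0,0]]'
```

```text
time_s: 4.57
position: [0.6924, 0.0558, 0.1953]
orientation: [-0.009, 0.997, 0.074, -0.005]
contact_force: [-0.8, -0.3, -0.5]
finger_gap: -0.0003
time_s: 4.73
position: [0.6935, 0.0558, 0.1927]
orientation: [-0.009, 0.997, 0.074, -0.003]
contact_force: [-1.7, 0.2, 2.6]
finger_gap: 0.0001
time_s: 4.9
position: [0.6942, 0.0559, 0.1916]
orientation: [-0.009, 0.997, 0.074, -0.001]
contact_force: [-0.8, -0.0, 1.9]
finger_gap: -0.0002
```

```bash
python3 -m handwheel '[[-1,0,0,5,0],[-1,0,0,5,0]]'; python3 -m handwheel '[[-1,0,0,8,0],[-1,0,0,8,0]]'; python3 - <<'E'
from h import *
import cv2
b=ctrl.camera("scene").astype(int)
for x in (360,363,366,369): print(x, b[212:240,x].sum(1)//3)
cv2.imwrite("pics/s6.png",b.astype(np.uint8))
E
```

```text
time_s: 5.07
position: [0.6956, 0.056, 0.1856]
orientation: [-0.008, 0.997, 0.074, 0.002]
contact_force: [-2.0, -0.2, 6.5]
finger_gap: 0.0001
time_s: 5.23
position: [0.6965, 0.056, 0.1752]
orientation: [-0.007, 0.997, 0.074, 0.005]
contact_force: [-17.5, -2.1, 53.3]
finger_gap: 0.0
360 [ 40  34  39  36  40  40  38  34  32  31  36  50  75  86 101 107 106  99
  75  49  32  31  23  28  22  30  21  28]
363 [ 36  39  39  37  36  36  34  38  39  37  39  37  37  40  40  41  59  92
 111 114  88  51  27  29  28  20  24  24]
366 [ 40  39  40  37  34  40  51  74  84  86  87  87  91  93  95  98  97  99
 101  88  54  30  26  25  23  29  25  23]
369 [36 40 36 40 47 61 68 75 78 79 84 81 80 79 80 81 83 84 75 47 30 24 24 30
 22 27 28 28]
```

The pad has dropped about 6 px and sits on its stop, with 53 N on it. I'll ease the force and hold while the lever swings home.

```bash
python3 -m handwheel '[[-1,0,0,1,0],[-1,0,0,2,0]]'; python3 -m handwheel '[[-1,0,0,2,0],[-1,0,0,2,0],[-1,0,0,2,0],[-1,0,0,2,0]]'
```

```text
time_s: 5.45
position: [0.6978, 0.0562, 0.1784]
orientation: [-0.007, 0.997, 0.075, 0.009]
contact_force: [-3.2, 0.1, 8.1]
finger_gap: 0.0003
time_s: 5.78
position: [0.6983, 0.0562, 0.1776]
orientation: [-0.006, 0.997, 0.075, 0.013]
contact_force: [-4.2, 0.3, 8.3]
finger_gap: -0.0001
```

```bash
python3 -m handwheel '[[-1,0,0,3,0],[-1,0,0,3,0],[-1,0,0,3,0],[-1,0,0,3,0],[-1,0,0,3,0],[-1,0,0,3,0]]'; python3 - <<'E'
from h import *
import cv2
b=ctrl.camera("scene");cv2.imwrite("pics/s7.png",np.hstack([cv2.resize(b[160:250,240:390],(800,480),interpolation=cv2.INTER_CUBIC)]))
for x in (360,363,366): print(x, b.astype(int)[212:240,x].sum(1)//3)
print(ctrl.read_state()["contact_force"])
E
```

```text
time_s: 6.28
position: [0.7017, 0.0563, 0.1751]
orientation: [-0.004, 0.997, 0.075, 0.022]
contact_force: [-3.8, 0.7, 12.2]
finger_gap: 0.0
360 [ 38  36  37  41  38  37  40  31  31  28  37  68 100 107 107 107 108  98
  75  47  29  22  30  25  29  23  30  28]
363 [ 34  40  37  35  39  42  40  36  37  36  35  36  39  36  37  42  58  82
 108 111  81  45  29  28  27  28  28  27]
366 [43 38 40 41 37 39 41 47 53 57 63 62 63 65 64 63 65 70 83 90 64 36 26 27
 26 29 25 22]
[-3.17005229  0.63486982 12.00203839]
```

View pics/s7.png

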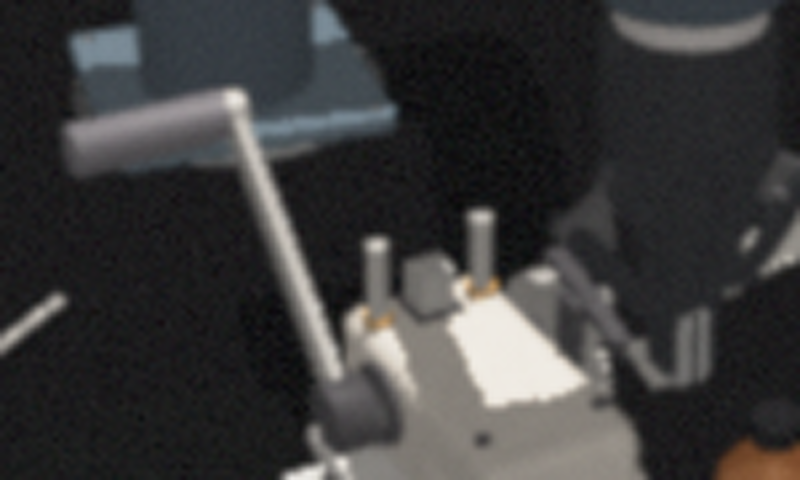

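The lever is up: the grip runs (65–240, 90–175) in the crop, centred near (268,185) px, and the fingers are on the lowered pad. I'll check that against the predicted home position and hold a bit longer.

```bash
python3 -m handwheel '[[-1,-1,0,4,0],[-1,-1,0,4,0],[-1,-1,0,4,0],[-1,-1,0,4,0],[-1,-1,0,4,0],[-1,-1,0,4,0]]'; cat >> h.py <<'E'
def press(x,y,z):
    c,s=np.cos(.178),np.sin(.178);return np.array([.612+c*x-s*y,-.021+s*x+c*y,z])
def grip(a):
    t=np.radians(40)-a;return press(.005-.16*np.cos(t),-.104,.15+.16*np.sin(t))
def px(n,X):
    c=ctrl.get_calibration(n);u=c["K"]@(c["R"]@X+c["t"]);return u[:2]/u[2]
E
python3 - <<'E'
from h import *
import cv2
for a in(0,.04,.16,.31,.63): print(a,grip(a),px("scene",grip(a)),px("side",grip(a)))
print(px("scene",press(.084,.066,.207)),px("scene",press(.08,.066,.193)))
b=ctrl.camera("scene").astype(int)
for x in (362,366): print(x, b[212:240,x].sum(1)//3)
for x in (262,268): print(x, b[175:200,x].sum(1)//3)
E
```

```text
time_s: 6.83
position: [0.7025, 0.0563, 0.1751]
orientation: [-0.002, 0.996, 0.076, 0.037]
contact_force: [-5.8, 0.1, 17.8]
finger_gap: -0.0002
0 [ 0.51470487 -0.14417339  0.25284602] [267.77945341 184.38740595] [330.98856555 157.87502575]
0.04 [ 0.5107536  -0.14488424  0.24786237] [267.35169502 185.42489382] [332.01751534 159.01597906]
0.16 [ 0.5001193  -0.14679739  0.23200522] [266.29386437 188.97531725] [334.74160756 162.57776501]
0.31 [ 0.48957655 -0.14869408  0.21055356] [265.44296993 194.24932941] [337.34308643 167.24940105]
0.63 [ 0.47822878 -0.15073559  0.16089264] [265.31681645 207.99386265] [339.75951088 177.50975266]
[365.68275815 219.91990996] [364.50265931 223.90273479]
362 [ 38  35  36  39  36  37  35  37  37  34  36  43  42  47  47  56  86 106
 112 107  82  49  28  26  23  26  27  27]
366 [41 42 40 38 42 40 43 50 60 63 63 63 62 62 66 62 61 69 84 92 62 33 29 25
 28 28 24 26]
262 [ 76  74  77  72  74  90 125 142 145 138 122 108  94  85  79  73  61  41
  30  26  29  25  28  24  30]
268 [ 56  56  61  71 100 132 149 149 136 118 103  91  82  76  76  76  56  33
  26  28  24  25  26  30  27]
```

The lever is home: the grip centre is at row 185 at column 268, against 184.4 predicted. Releasing the trip and lifting clear.

```bash
python3 -m handwheel '[[-1,0,0,-8,0],[-1,0,0,-10,0],[-1,0,0,-20,0],[-1,0,0,-30,0],[-1,0,0,-35,0],[-1,0,0,-35,0],[-1,0,0,-20,0],[-1,0,0,0,0]]'; python3 - <<'E'
from h import *
import cv2
from scipy.spatial.transform import Rotation as Ro
s=ctrl.read_state();q=s["orientation"];R=Ro.from_quat(np.r_[q[1:],q[0]]).as_matrix()
print(s["position"],s["contact_force"]);print(R.round(3));print((R.T@(grip(0)+[0,0,.013+.06]-s["position"])*1e3).round(1))
b=ctrl.camera("scene").astype(int)
for x in (262,268): print(x, b[175:200,x].sum(1)//3)
for x in (363,366): print(x, b[212:240,x].sum(1)//3)
E
```

```text
time_s: 7.55
position: [0.6892, 0.0553, 0.3384]
orientation: [-0.002, 0.996, 0.076, 0.037]
contact_force: [0.1, 0.1, 0.1]
finger_gap: -0.0
[0.68916302 0.05528084 0.33842888] [0.11343567 0.11344586 0.07071063]
[[ 0.986  0.152  0.073]
 [ 0.152 -0.988  0.009]
 [ 0.074  0.002 -0.997]]
[-203.1  170.6   -2. ]
262 [ 74  73  74  74  73  91 124 142 144 135 122 108  94  85  77  72  58  41
  35  22  27  28  25  26  26]
268 [ 53  56  57  71 101 133 150 149 135 118 102  93  83  77  73  70  57  36
  25  25  30  25  25  25  24]
363 [ 43  27  32  27  33  61  99 108 107 109 108 112 115 106  66  33  29  30
  24  31  30  26  25  32  24  27  24  27]
366 [110  61  33  32  93 167 197 188 151 118 112 116 111  76  43  24  24  21
  29  21  29  28  27  26  27  30  27  25]
```

```bash
python3 -m handwheel '[[-1,-29,25,-1,0],[-1,-29,25,-1,0],[-1,-29,25,-1,0],[-1,-29,25,-1,0],[-1,-29,25,0,0],[-1,-29,25,0,0],[-1,-29,20,0,0],[-1,0,0,0,0],[-1,0,0,0,0]]'; python3 - <<'E'
from h import *
import cv2
from scipy.spatial.transform import Rotation as Ro
s=ctrl.read_state();q=s["orientation"];R=Ro.from_quat(np.r_[q[1:],q[0]]).as_matrix()
print(s["position"],s["contact_force"]);print((R.T@(grip(0)+[0,0,.013]-s["position"])*1e3).round(1))
w=ctrl.camera("wrist");np.savez("w8.npz",p=s["position"],q=q)
cv2.imwrite("pics/w8.png",cv2.convertScaleAbs(w,alpha=1.3,beta=20))
E
```

```text
time_s: 8.35
position: [0.5024, -0.1469, 0.3028]
orientation: [-0.009, 0.997, 0.078, 0.023]
contact_force: [0.9, 0.2, 0.6]
finger_gap: 0.0001
[ 0.5023674  -0.14693949  0.30284535] [0.91199689 0.1718633  0.59892062]
[10.9 -0.3 37.6]
```

View pics/w8.png

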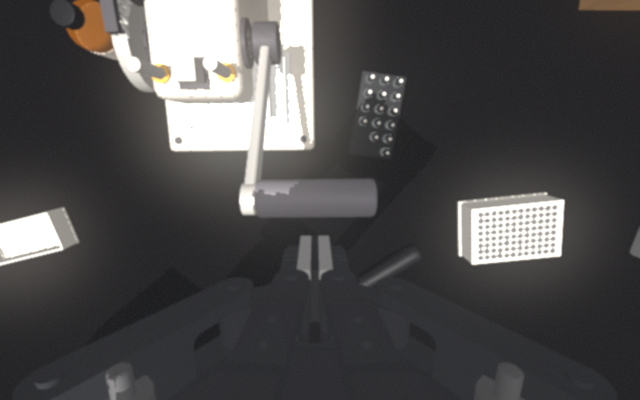

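The wrist view shows the grip spanning (255–377, 180–217), centred at (315,198), with the fingertips at (313,236). y is aligned and x needs about +10 mm. Now descending to contact.

```bash
python3 -m handwheel '[[-1,10,0,5,0],[-1,0,0,15,0],[-1,0,0,12,0],[-1,0,0,0,0]]'; python3 -m handwheel '[[-1,0,0,4,0],[-1,0,0,0,0]]';  python3 -m handwheel '[[-1,0,0,4,0],[-1,0,0,0,0]]'; python3 -m handwheel '[[-1,0,0,4,0],[-1,0,0,0,0]]'
```

```text
time_s: 8.73
position: [0.5187, -0.1407, 0.2673]
orientation: [-0.01, 0.996, 0.08, 0.023]
contact_force: [-0.7, 0.5, -0.1]
finger_gap: -0.0002
time_s: 8.9
position: [0.5208, -0.1382, 0.2616]
orientation: [-0.011, 0.996, 0.082, 0.022]
contact_force: [0.1, 0.8, -0.2]
finger_gap: -0.0001
time_s: 9.07
position: [0.5223, -0.137, 0.2574]
orientation: [-0.011, 0.996, 0.083, 0.022]
contact_force: [0.0, -0.3, -0.7]
finger_gap: -0.0001
time_s: 9.23
position: [0.5232, -0.1367, 0.2537]
orientation: [-0.01, 0.996, 0.083, 0.023]
contact_force: [-0.2, -0.3, -0.9]
finger_gap: -0.0003
```

```bash
python3 -m handwheel '[[-1,-10,7,0,0],[-1,0,0,0,0]]'; python3 -m handwheel '[[-1,0,0,4,0],[-1,0,0,0,0]]';  python3 -m handwheel '[[-1,0,0,4,0],[-1,0,0,0,0]]'; python3 -m handwheel '[[-1,0,0,4,0],[-1,0,0,0,0]]'
```

```text
time_s: 9.4
position: [0.5142, -0.1458, 0.2534]
orientation: [-0.01, 0.996, 0.084, 0.023]
contact_force: [0.3, -0.1, -0.6]
finger_gap: 0.0001
time_s: 9.57
position: [0.5143, -0.1467, 0.2504]
orientation: [-0.009, 0.996, 0.083, 0.024]
contact_force: [1.6, 0.7, 2.3]
finger_gap: -0.0
time_s: 9.73
position: [0.5149, -0.147, 0.2485]
orientation: [-0.009, 0.996, 0.083, 0.026]
contact_force: [0.9, 0.9, 2.6]
finger_gap: 0.0001
time_s: 9.9
position: [0.5158, -0.147, 0.247]
orientation: [-0.008, 0.996, 0.083, 0.028]
contact_force: [1.7, 1.8, 3.4]
finger_gap: -0.0002
```

Contact at TCP z ≈ 0.2515. The effective tip offset is the same as on the pad, so grip z ≈ TCP z + 1.5 mm. The fourth click is then expected at TCP z ≈ 0.159 and the fifth at ≈ 0.135, so I aim for ≈ 0.153. Pushing along the arc.

```bash
for i in 1; do python3 -m handwheel '[[-1,-6,0,7,0],[-1,-6,0,7,0]]'; python3 -m handwheel '[[-1,-5,0,7,0],[-1,-5,0,7,0]]'; python3 -m handwheel '[[-1,-5,0,7,0],[-1,-4,0,7,0]]'; done
```

```text
time_s: 10.07
position: [0.5078, -0.1486, 0.2367]
orientation: [-0.006, 0.996, 0.083, 0.032]
contact_force: [-1.5, 2.1, 7.8]
finger_gap: 0.0002
time_s: 10.23
position: [0.5003, -0.1501, 0.2248]
orientation: [-0.005, 0.996, 0.083, 0.035]
contact_force: [-0.5, 0.7, 7.9]
finger_gap: 0.0001
time_s: 10.4
position: [0.4939, -0.1513, 0.2129]
orientation: [-0.004, 0.996, 0.083, 0.039]
contact_force: [-2.3, 2.1, 8.9]
finger_gap: 0.0001
```

```bash
python3 -m handwheel '[[-1,-4,0,7,0],[-1,-3,0,7,0]]'; python3 -m handwheel '[[-1,-3,0,7,0],[-1,-3,0,7,0]]'; python3 -m handwheel '[[-1,-2,0,6,0],[-1,-2,0,6,0]]'
```

```text
time_s: 10.57
position: [0.4888, -0.1523, 0.2006]
orientation: [-0.003, 0.996, 0.083, 0.041]
contact_force: [-3.8, 0.4, 9.9]
finger_gap: 0.0001
time_s: 10.73
position: [0.4843, -0.1532, 0.1882]
orientation: [-0.002, 0.996, 0.083, 0.042]
contact_force: [-1.9, 2.6, 7.6]
finger_gap: 0.0002
time_s: 10.9
position: [0.4817, -0.1538, 0.1773]
orientation: [-0.002, 0.996, 0.083, 0.044]
contact_force: [-3.2, 2.0, 10.6]
finger_gap: 0.0002
```

Now at θ ≈ 0.52 by height. I'll verify with the scene camera, then go on in finer steps.

```bash
cat > est.py <<'E'
from h import *
import cv2
s=ctrl.read_state();z=s["position"][2]+.0015
print("theta by height",np.radians(40)-np.arcsin((z-.15)/.16),s["contact_force"].round(1))
for n,c in(("scene",262),("side",None)):
    b=ctrl.camera(n);cv2.imwrite(f"pics/e_{n}_{s['time_s']:.2f}.png",b)
b=cv2.imread(f"pics/e_scene_{s['time_s']:.2f}.png").astype(int)
for x in (254,257,260): print(x,b[190:225,x].sum(1)//3)
for a in (.5,.55,.6,.63,.66,.7,.75): print(a,px("scene",grip(a)),px("scene",press(*0*np.zeros(3))+0) [0:0])
E
python3 -m handwheel '[[-1,-1,0,5,0],[-1,-1,0,4,0]]'; python3 -m handwheel '[[-1,-1,0,4,0]]'; python3 est.py
```

```text
time_s: 11.07
position: [0.4803, -0.1541, 0.1695]
orientation: [-0.001, 0.996, 0.083, 0.044]
contact_force: [-3.4, 3.0, 9.9]
finger_gap: 0.0
time_s: 11.15
position: [0.4797, -0.1542, 0.1664]
orientation: [-0.001, 0.995, 0.084, 0.045]
contact_force: [-3.1, 1.8, 10.1]
finger_gap: -0.0002
theta by height 0.5862966851618535 [-3.1  1.8 10.1]
254 [36 28 30 26 26 26 27 30 26 28 31 30 30 38 61 76 80 81 82 83 81 79 76 65
 41 28 26 31 27 28 23 20 20 26 23]
257 [34 35 36 33 38 34 38 33 31 26 26 25 35 57 75 78 81 83 84 82 81 79 68 45
 30 23 27 25 24 22 14 22 20 24 21]
260 [43 55 65 65 59 60 55 53 51 47 44 50 64 74 81 81 82 84 82 81 76 72 48 27
 23 19 22 16 19 20 17 20 21 22 13]
0.5 [265.0982666  202.05731102] []
0.55 [265.13963534 204.28978327] []
0.6 [265.23453451 206.58674487] []
0.63 [265.31681645 207.99386265] []
0.66 [265.41787414 209.42142252] []
0.7 [265.58148851 211.35486708] []
0.75 [265.83174209 213.81656567] []
```

The scene camera puts the grip row at ≈ 205.3–205.9 at column 265, so θ ≈ 0.57–0.59, consistent with the height estimate. Fine steps across the fourth click next.

```bash
for i in a; do python3 -m handwheel '[[-1,-1,0,3,0]]'; python3 -m handwheel '[[-1,0,0,3,0]]';python3 -m handwheel '[[-1,0,0,3,0]]';python3 -m handwheel '[[-1,0,0,3,0]]'; done | grep -E 'posi|force'
```

```text
position: [0.4793, -0.1543, 0.164]
contact_force: [-1.4, 2.3, 9.1]
position: [0.4795, -0.1543, 0.1619]
contact_force: [-3.9, 1.1, 8.3]
position: [0.4796, -0.1542, 0.1598]
contact_force: [-4.5, 2.3, 11.8]
position: [0.4799, -0.1542, 0.1577]
contact_force: [-0.2, 0.1, 1.1]
```

The force fell from 11.8 to 1.1 N at z 0.1577 (θ ≈ 0.64), which is the fourth click. I'll go a few mm further to load the grip again.

```bash
python3 -m handwheel '[[-1,0,0,3,0]]';python3 -m handwheel '[[-1,0,0,2,0]]'; python3 -m handwheel '[[-1,0,0,2,0],[-1,0,0,2,0]]'; python3 est.py
```

```text
time_s: 11.67
position: [0.48, -0.1543, 0.1551]
orientation: [0.001, 0.995, 0.084, 0.046]
contact_force: [-4.1, 1.2, 6.7]
finger_gap: 0.0
time_s: 11.75
position: [0.48, -0.1543, 0.1536]
orientation: [0.001, 0.995, 0.084, 0.046]
contact_force: [-3.7, 1.5, 8.9]
finger_gap: 0.0002
time_s: 11.92
position: [0.48, -0.1543, 0.1511]
orientation: [0.001, 0.995, 0.084, 0.047]
contact_force: [-3.6, 2.8, 10.0]
finger_gap: 0.0001
theta by height 0.6818488210212313 [-3.6  2.8 10. ]
254 [33 38 37 39 41 38 30 26 23 25 30 21 27 27 26 29 28 28 45 66 78 83 82 84
 82 82 79 69 53 35 27 26 22 21 21]
257 [40 36 38 38 37 40 35 38 34 31 32 26 31 27 28 22 30 39 60 74 83 81 83 84
 82 79 77 63 37 20 19 25 22 15 19]
260 [36 39 41 38 43 41 50 51 52 47 48 47 40 44 40 37 44 60 74 81 83 84 85 81
 82 76 65 39 23 14 21 13 23 23 15]
0.5 [265.0982666  202.05731102] []
0.55 [265.13963534 204.28978327] []
0.6 [265.23453451 206.58674487] []
0.63 [265.31681645 207.99386265] []
0.66 [265.41787414 209.42142252] []
0.7 [265.58148851 211.35486708] []
0.75 [265.83174209 213.81656567] []
```

```bash
python3 - <<'E'
from h import *
for i in range(4):
    ctrl.camera("side");s=ctrl.read_state();print(s["time_s"],s["position"].round(4),s["contact_force"].round(1),np.abs(s["joint_vel"]).max().round(4))
E
```

```text
12.0667 [ 0.4801 -0.1543  0.1511] [-3.1  1.9  8.6] 0.0036
12.1167 [ 0.4801 -0.1543  0.1512] [-3.5  2.   9.3] 0.0043
12.1667 [ 0.4801 -0.1543  0.1512] [-3.3  3.   8.8] 0.0023
12.2167 [ 0.4801 -0.1543  0.1512] [-3.7  1.9  8.6] 0.0039
```

It's steady at about 9 N and θ ≈ 0.68. Handing in.

```bash
python3 - <<'E'
from rig import ctrl
print(ctrl.job_done())
E
```

```text
the job is handed in; nothing more can be done
None
```

I tripped the press, let the lever swing home, pushed the grip past what I take to be the fourth click, and handed in at about 12 s with the fingers still holding it there. No verdict was reported.

- **Trip:** I pressed the pad to its stop and held it for about 1.5 s. The scene image showed the lever home (grip at row 185, predicted 184.4). After I let go, the pad was back up and the lever still home.
- **Fourth click:** the push force fell from 11.8 N to 1.1 N at a lever angle of about 0.64 rad. I didn't count the first three clicks. The click number comes from the angle, taken from the tool height and agreeing with the camera to about 0.02 rad.
- **Final hold:** the lever is at about 0.68 rad, short of the fifth click at 0.79. The arm was still, pressing with about 9 N over the last four readings.

**What disagreed or wasn't checked:**
- The shut fingertips touched both the pad and the grip with the tool about 28 mm lower than the stated 14 mm overhang implies. I relied on the force readings instead, and the offset was the same at both places.
- The force peaked briefly at about 56 N on the trip pad's stop, well under the 120 N wrist limit. I take it that the 40 N limit on the arm and gripper body doesn't cover the fingertips.
- The tool had tilted about 5° by the end.
- I didn't measure the cap mat or the final trip angle. I also didn't re-check the loose items at the end, but nothing came near them in the views I took.

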